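Open the counterweighted hold-down press and free the note block

ROBOT

A 6-joint arm with a two-finger parallel gripper is mounted at the origin on the work surface; the furniture and walls round the work are solid. World frame = base frame: x ahead of the robot, y to its left, z up, the work surface at z = 0. Lengths are in m, angles in degrees, forces in N, time in s.
With the tool pointing down it reaches from about 0.35 to 0.925 m from the base axis. Payload 6.4 kg.
Tool frame: the origin (TCP) lies on the centre line of the jaws, within the pads' length; the fingertips stand 8 mm ahead of it and the grasp point (between the pads) lies 11 mm behind it; z points along the fingers, x is the direction in which the jaws open and shut, and the axes are right-handed (so a half turn about z gives the same grasp; the last joint's range is limited). The gripper opens to 85 mm and grips with 20 to 120 N. Pads are 22 mm wide; open, the fingers measure 114 mm over their backs; the gripper's body (76 mm by 85 mm) begins 54 mm behind the grasp point. The pads swing forward as they close: fully open they stand 13 mm farther back than shut.
Start: joints at [-78.959, 14.043, 89.255, -0, 76.702, -9.975], TCP at [0.233, -0.607, 0.239] pointing down, gripper open.
Joint ranges: [-179.41, 179.41], [-58.25, 129.5], [7.25, 145.43], [-54.29, 234.29], [11.92, 165.04], [-157.13, 157.13]. Speed limits (degrees/s): [147.25, 147.25, 180, 180, 180, 180].

INTERFACE

Orientations are given as a 3x3 rotation matrix whose columns are the frame's x, y, z axes.
In Python, from cell import r gives the robot as it stands. The module is installed in compiled form; this text tells all that it offers. Calls block until the motion is done:
- r.move_to(position, orientation): joint-space move of the TCP to a pose.
- r.move_l(position, frame=None, velocity=0.15): straight line of the TCP; frame=None keeps the orientation; velocity is the mean speed in m/s.
- r.set_joints(angles): joint-space move.
- r.open_gripper() and r.grab(grip_force=None): open the fingers fully, or close them until they stop; grip_force is the grip in N (None keeps the last).
- r.wait(seconds).
- r.solve_ik(position, orientation): joint angles nearest the present ones, or None.
- r.observe(): the state.
- r.read_camera(name): name is "scene" or "top" or "wrist"; returns (picture, depth): 400x640x3 uint8, blue, green, red; 400x640 float32, m along the optical axis (not along the pixel's ray), 0 where there is no reading.
- r.camera_params(name): a dict with "mtx" (3x3 intrinsics, pixels), "k1" (the pictures are not rectified: a ray, as slopes to the right and down, at radius r is drawn at 1 + k1 r^2 times it, then the intrinsics apply), "origin" and "orientation" of the camera in the world. Camera axes: x right, y down, z forward; pixel columns grow to the right and rows downward; lengths in m; the calibration is good to about 2 mm. A picture is of the moment at which its call begins: read the wrist's pose just before it. camera_params takes no time and is no camera call; for the wrist camera it gives the pose at the moment of the call.
A pose or a line that the arm cannot do raises r.MotionError and nothing moves.
- r.hand_in(): hands the job in, once; it reports no verdict.
The state is a dict: "t": time; "joint_pos": joint angles; "joint_velocities": joint speeds; "tau": joint torques, N m; "tool_pos": TCP position; "tcp_rot": TCP orientation; "ft_force": force on the tool from outside, world axes, zero at the start; "moment": the same for the moment, N m; "width": finger opening in m.
Only numpy, scipy, OpenCV 4.12 (cv2) and the standard library are available. Lean on these libraries where they do the work, as an engineer would, in place of code of your own. Each camera call takes 0.05 s, during which the arm holds its last target.

TASK

The press has clamped the freshly glued yellow note block long enough. With the fingertips, gently push the arm of the press up by its red-sleeved cross bar until it passes its balance point and stays raised by itself; then push the note block along the board until it lies fully on the green square, and leave it there. Nothing is to be gripped or lifted, the block stays put until the arm is up, and the glue stick, paste jar and tape roll are left where they stand.

Things in the scene. Friction and masses are not known exactly. Their poses are not given: they have to be found in the camera images.
- press_base: wooden board of the press, 290 mm (its x) by 400 mm (its y), 10 mm thick, fixed to the table; origin at the middle of its underside; the clamped block lies near x = -0.05, y = 0 on it, and the two bearing cheeks stand to 109 mm height at x = 0.10, y = -0.03 to 0.03. Its -x side, the front, faces roughly to the robot
- press_hinge (a point): centre of the hinge pin of the arm, 95 mm above the table, 100 mm behind the board's middle; the pin runs along the board's y
- press_bar (a point): middle of the arm's cross bar, 152 mm long, parallel to the board's y; red sleeves, 18 mm thick, from 18 to 76 mm either side of here. With the arm down it is 210 mm in front of the hinge and 50 mm above it, and swings up and back on a 216 mm radius. The arm's flat bar meets it at the middle from behind and below; a 44 mm round foot hangs under the flat bar, 60 mm nearer the hinge
- press_arm (a joint): angle of the press arm in rad: 0 = down with its foot just on the note block, growing as the bar goes up and back, 1.65 = against its upper stop (leaning back a little). The arm (about 0.85 kg with its black counterweight behind the hinge) falls back down below about 0.9 and swings on up by itself, softly damped, above that. It takes about 1 to 2 N at the bar to raise it
- note_block: loose yellow block of notes, 68 x 68 mm, the solid block 16 mm thick with slightly lifted top sheets, 50 g; origin at the middle of its underside, 10 mm above the table (on the board); z up, sides along its x and y. It starts under the foot of the arm
- green_square: green square, 120 x 120 mm, painted flush on the board, on the left or the right side of the clamped block, 130 mm from the middle line; origin at its centre, axes along those of the board. The place for the note block
- grey_square: grey square of the same size on the other side of the board; origin at its centre. Not used now
- glue_stick: loose standing glue stick, green cap, 26 mm diameter, 97 mm tall; origin under its middle. Leave it alone
- paste_jar: loose cream jar with black lid, 56 mm diameter, 55 mm tall; origin under its middle. Leave it alone
- tape_roll: loose brown roll of tape lying flat, 94 mm diameter, 25 mm tall; origin under its middle. Leave it alone
Not all that is in view belongs to the job. What is shaped like the note_block but orange or purple is not meant.

How it is judged (in metres and radians):
On the way, in this order (a step that is already met when the one before it is completed fails the run):
1. the arm stands raised while the note block still lies where it was (value of joint press_arm above 1.45 rad and distance of note_block from where it was at the start of the episode below 0.02 m), for 0.2 s.
2. the note block lies on the green square (x of note_block in the frame of green_square between -0.028 and 0.028 m and y of note_block in the frame of green_square between -0.028 and 0.028 m), for 0.2 s.
At the end, for the whole second after the job is handed in: the arm stays raised by itself (above 1.45 rad) and the note block lies flat and still on the board with its middle within 28 mm of the green square's middle along each side of the square (all of step 2 and value of joint press_arm above 1.45 rad and height (world z) of note_block below 0.016 m and angle between note_block's own z axis and vertical below 0.1 rad and linear speed of note_block below 0.01 m/s); the robot touches nothing.
It fails at once if the note block is lifted (more than 15 mm) or tipped (height (world z) of note_block above 0.025 m or angle between note_block's own z axis and vertical above 0.4 rad).
It fails at once if the note block is pinched or pressed hard (over 20 N) (contact force between the fingers and note_block above 20 N).
It fails at once if the arm is gripped or forced (over 35 N) (contact force between the fingers and press_arm above 35 N).
It fails at once if the note block is dragged out (over 20 mm) while the arm is not up (value of joint press_arm below 1.2 rad and distance of note_block from where it was at the start of the episode above 0.02 m).
It fails at once if a bystander is moved by more than 20 mm (distance of any of glue_stick, paste_jar, tape_roll from where it was at the start of the episode above 0.02 m).
It also fails if it takes over 54 s, if anything falls off the work surface, if the arm or the gripper's body presses on something with over 40 N, if the wrist force passes 120 N, or if a joint passes its speed limit or range.

## Working session

There is one attempt and no reset: what is moved stays moved. The work goes in short steps, each a Python script; the robot and the scene stay as the last script left them, time stands still between calls to the robot, and variables do not carry over. Pictures are saved under pics/ and viewed, and the job is handed in when it is done.

```bash
mkdir -p pics
cat > h.py <<'E'
import numpy as np, cv2
from cell import r
def P(name): 
    c=r.camera_params(name); return c
def ray(c,u,v):
    K=np.array(c["mtx"]);x=(u-K[0,2])/K[0,0];y=(v-K[1,2])/K[1,1]
    d=cv2.undistortPoints(np.array([[[u,v]]],float),K,np.array([c["k1"],0,0,0,0.]))[0,0]
    return np.array([d[0],d[1],1.])
def pix2w(c,u,v,depth=None,z=None):
    R=np.array(c["orientation"]);o=np.array(c["origin"]);d=R@ray(c,u,v)
    if depth is not None: return o+d*depth
    return o+d*(z-o[2])/d[2]
def w2pix(c,p):
    R=np.array(c["orientation"]);o=np.array(c["origin"]);q=R.T@(np.array(p)-o)
    K=np.array(c["mtx"]);s=q[:2]/q[2];s=s*(1+c["k1"]*(s@s))
    return K[0,0]*s[0]+K[0,2],K[1,1]*s[1]+K[1,2]
def dep(D,u,v,k=1):
    a=D[v-k:v+k+1,u-k:u+k+1];a=a[a>0];return float(np.median(a)) if a.size else 0
E
python3 - <<'E'
from h import *
for n in ("scene","top","wrist"):
    c=P(n); im,D=r.read_camera(n); cv2.imwrite(f"pics/{n}0.png",im); np.save(f"{n}0.npy",D)
    print(n,c["mtx"],c["k1"],c["origin"],c["orientation"])
o=r.observe();print(o)
E
```

```text
scene [[401.64512014   0.         312.19008195]
 [  0.         401.64512014 201.22495645]
 [  0.           0.           1.        ]] -0.04781132491767899 [0.04221143 0.75654646 0.75217429] [[-0.75982006 -0.38742228  0.52208951]
 [-0.64986892  0.42969659 -0.62692202]
 [ 0.01854348 -0.81563767 -0.57826579]]
top [[368.04097405   0.         322.38802476]
 [  0.         368.04097405 191.94553819]
 [  0.           0.           1.        ]] -0.022471163277504345 [0.38644568 0.04968161 1.23726724] [[ 1.95592865e-02 -9.76830286e-01  2.13119749e-01]
 [-9.99799420e-01 -2.00279270e-02 -3.99889398e-05]
 [ 4.30740919e-03 -2.13076219e-01 -9.77026085e-01]]
wrist [[275.50771789   0.         317.83713129]
 [  0.         275.50771789 196.50845971]
 [  0.           0.           1.        ]] 0.0005229506260932933 [ 0.31050204 -0.57746454  0.37168205] [[ 0.35814246 -0.88293993 -0.30356393]
 [-0.93366613 -0.33911615 -0.11518593]
 [-0.00124117  0.32468033 -0.945823  ]]
{'t': 0.15, 'joint_pos': array([-7.89589607e+01,  1.40762141e+01,  8.93094012e+01,  1.07422808e-04,
        7.67016607e+01, -9.97486476e+00]), 'joint_velocities': array([ 0.08783839, -0.19606077, -0.21360716, -0.02722902, -0.08564676,
       -0.04109389]), 'tau': array([ 1.66577251e-03, -4.29987466e+01, -3.26551545e+01, -8.36904860e-05,
        3.55131000e-03,  9.37313843e-06]), 'tool_pos': array([ 0.2330357 , -0.60634206,  0.23841408]), 'tcp_rot': array([[ 3.58626456e-01, -9.33481109e-01, -2.89930697e-04],
       [-9.33479949e-01, -3.58626475e-01,  1.49540852e-03],
       [-1.49991243e-03, -2.65648567e-04, -9.99998840e-01]]), 'ft_force': array([ 0.38658758, -1.38155524,  0.63512829]), 'moment': array([ 0.03811751, -0.01363353, -0.02474825]), 'width': 0.08552125341495173}
```

View pics/scene0.png

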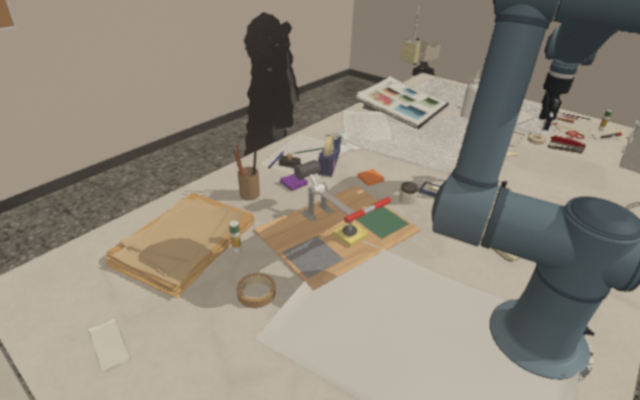

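View pics/top0.png

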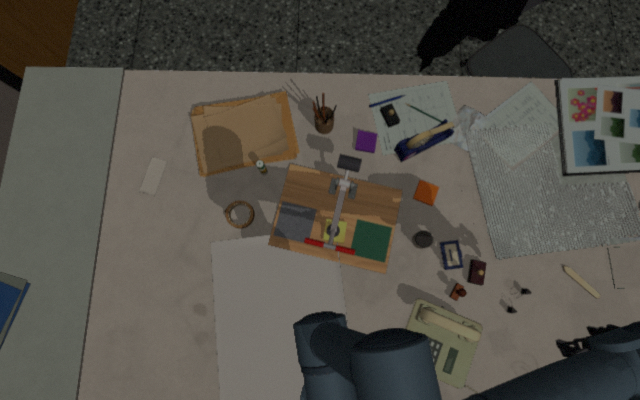

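```bash
python3 -c "
import cv2
a=cv2.imread('pics/top0.png');cv2.imwrite('pics/top0c.png',cv2.resize(a[60:260,230:480],None,fx=3,fy=3,interpolation=cv2.INTER_CUBIC))
a=cv2.imread('pics/scene0.png');cv2.imwrite('pics/scene0c.png',cv2.resize(a[120:320,200:460],None,fx=3,fy=3,interpolation=cv2.INTER_CUBIC))"
```

```text
(no output)
```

View pics/top0c.png

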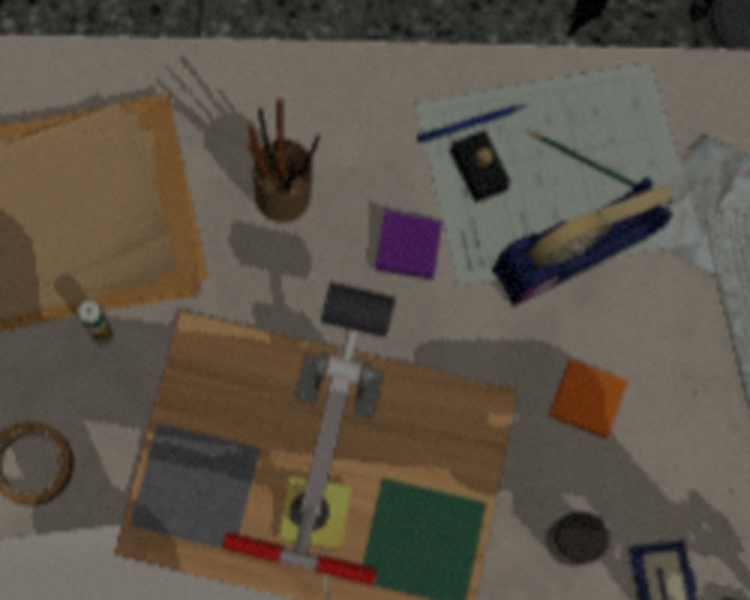

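View pics/scene0c.png

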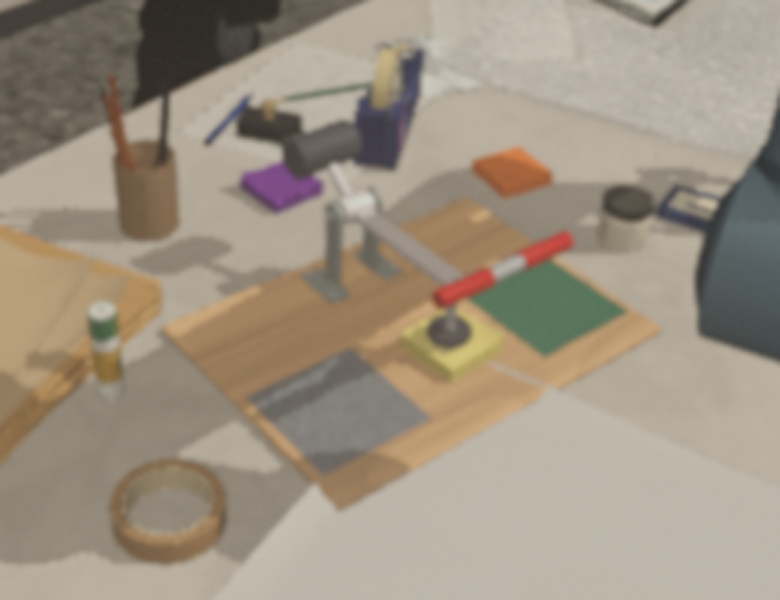

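Candidates for the block: yellow under the foot, top (333,231); purple at (366,141) and orange at (427,191) are the decoys. I choose the yellow one. The green square is at top (373,241), on the robot's right (−y); the grey one is at (295,222). The red bar runs from about (305,241) to (355,253).

```bash
cat > meas.py <<'E'
from h import *
def masks(im):
    h=cv2.cvtColor(im,cv2.COLOR_BGR2HSV)
    return dict(green=cv2.inRange(h,(65,90,25),(90,255,160)),yellow=cv2.inRange(h,(22,110,90),(36,255,255)),red=cv2.inRange(h,(0,150,70),(6,255,255))|cv2.inRange(h,(172,150,70),(180,255,255)))
E
python3 - <<'E'
from meas import *
roi={"top":(225,145,410,285),"scene":(250,170,425,290)}
for n in ("top","scene"):
    im=cv2.imread(f"pics/{n}0.png");D=np.load(f"{n}0.npy");c=P(n)
    x0,y0,x1,y1=roi[n]
    for k,m in masks(im).items():
        mm=np.zeros_like(m);mm[y0:y1,x0:x1]=m[y0:y1,x0:x1]
        nn,l,s,ce=cv2.connectedComponentsWithStats(mm)
        for i in range(1,nn):
            if s[i,4]<25: continue
            v,u=np.where(l==i); d=D[v,u]; ok=d>0
            W=np.array([pix2w(c,a,b,depth=e) for a,b,e in zip(u[ok],v[ok],d[ok])])
            rect=cv2.minAreaRect(np.c_[u,v].astype(np.float32))
            print(n,k,s[i],ce[i].round(1),"W med",np.median(W,0).round(4),"pc",W.min(0).round(3),W.max(0).round(3))
            print("   box",cv2.boxPoints(rect).round(1).tolist())
im=cv2.imread('pics/top0.png');cv2.imwrite('pics/top0d.png',cv2.resize(im[150:285,255:415],None,fx=4.4,fy=4.4,interpolation=cv2.INTER_CUBIC))
E
```

```text
top green [ 352  220   39   41 1120] [370.8 240.2] W med [ 0.4937 -0.1147  0.0106] pc [ 0.429 -0.178  0.004] [ 0.56  -0.052  0.018]
   box [[350.0, 253.10000610351562], [357.6000061035156, 219.89999389648438], [391.0, 227.60000610351562], [383.3999938964844, 260.79998779296875]]
top yellow [323 219   9  22  84] [326.4 229.9] W med [0.5158 0.0349 0.0265] pc [0.491 0.019 0.007] [0.56  0.045 0.033]
   box [[322.29998779296875, 239.60000610351562], [325.70001220703125, 218.1999969482422], [331.29998779296875, 219.0], [327.8999938964844, 240.5]]
top yellow [333 221  14  22 173] [340.8 232.1] W med [ 0.5138 -0.0142  0.0274] pc [ 0.484 -0.032  0.007] [0.554 0.012 0.036]
   box [[332.70001220703125, 240.89999389648438], [339.3999938964844, 219.60000610351562], [349.1000061035156, 222.60000610351562], [342.5, 244.0]]
top red [304 238  20   9 101] [313.5 242. ] W med [0.4724 0.0742 0.1525] pc [0.461 0.045 0.012] [0.484 0.101 0.158]
   box [[303.70001220703125, 242.1999969482422], [304.8999938964844, 237.1999969482422], [323.29998779296875, 241.8000030517578], [322.1000061035156, 246.8000030517
[... 306 characters left out ...]
8.5] W med [0.5029 0.0377 0.0198] pc [ 0.482 -0.016  0.01 ] [0.558 0.048 0.028]
   box [[334.0, 232.0], [366.0, 232.0], [366.0, 246.0], [334.0, 246.0]]
scene red [375 198  15  10  71] [381.9 202.4] W med [ 0.4479 -0.0148  0.1492] pc [ 0.439 -0.039  0.144] [0.46  0.008 0.153]
   box [[374.6000061035156, 203.1999969482422], [387.79998779296875, 196.60000610351562], [390.0, 201.0], [376.79998779296875, 207.60000610351562]]
scene red [345 210  19  12 100] [354.3 215.5] W med [0.4691 0.0793 0.1491] pc [0.46  0.051 0.143] [0.481 0.104 0.154]
   box [[344.20001220703125, 217.3000030517578], [361.70001220703125, 209.1999969482422], [363.8999938964844, 213.89999389648438], [346.3999938964844, 222.0]]
```

View pics/top0d.png

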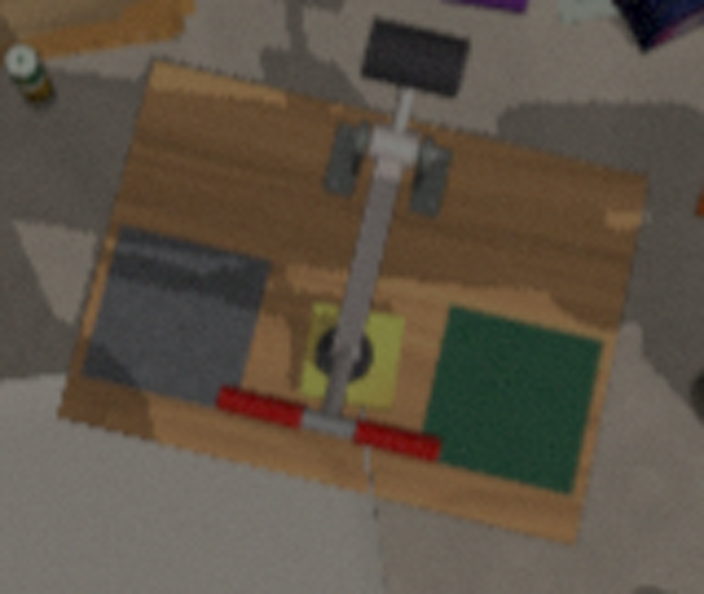

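Block, green square and bar agree between the two views. Next: refine the geometry and check that the arm can hold the lifting poses.

```bash
cat > geo.py <<'E'
from h import *
th=np.radians(-12.8)
def setth(): pass
XB=np.array([np.cos(th),np.sin(th),0]);YB=np.array([-np.sin(th),np.cos(th),0]);Z=np.array([0,0,1.])
BAR=np.array([0.461,0.028,0.145]); H=BAR+0.21*XB-0.05*Z; O=H-0.1*XB; O[2]=0
def b2w(x,y,z): return O+x*XB+y*YB+z*Z
def w2b(p): d=np.array(p)-O; return np.array([d@XB,d@YB,p[2]])
def rot(p):
    p=np.radians(p);z=np.cos(p)*XB-np.sin(p)*Z;y=-np.sin(p)*XB-np.cos(p)*Z
    return np.c_[np.cross(y,z),y,z]
E
python3 - <<'E'
from meas import *; from geo import *
im=cv2.imread("pics/top0.png");c=P("top");m=masks(im)
v,u=np.where(m["yellow"][215:250,315:355]);pt=np.c_[u+315,v+215].astype(np.float32)
for nm,pts,z in (("block",pt,0.027),("green",None,0.010)):
    if pts is None:
        v,u=np.where(m["green"][210:270,345:400]);pts=np.c_[u+345,v+210].astype(np.float32)
    W=np.array([pix2w(c,a,b,z=z)[:2] for a,b in pts]).astype(np.float32)
    rc=cv2.minAreaRect(W*1000);print(nm,rc, "board",w2b([*(np.array(rc[0])/1000),z]).round(4))
for uv in ((290.5,163.5),(402,190.5),(386,273),(269,245)):
    w=pix2w(c,*uv,z=.01);print("corner",w.round(4),w2b(w).round(4))
for n,s in (("top",((313.5,242),(345.1,249.8))),("scene",((381.9,202.4),(354.3,215.5)))):
    for q in s: w=pix2w(P(n),*q,z=.147);print(n,"bar",w.round(4),w2b(w).round(4))
for side in (-1,1):
  for p in range(0,95,10):
    q=r.solve_ik(BAR+side*0.047*YB-0.03*Z,rot(p));print(side,p,None if q is None else np.round(q,0))
E
```

```text
block ((521.5641479492188, 7.1051177978515625), (70.50605773925781, 71.53132629394531), 82.33052062988281) board [-0.0463 -0.007   0.027 ]
green ((493.4249572753906, -113.04328918457031), (112.5096664428711, 113.11609649658203), 77.12664031982422) board [-0.0471 -0.1304  0.01  ]
corner [0.7529 0.1623 0.01  ] [0.1449 0.1956 0.01  ]
corner [ 0.6648 -0.2227  0.01  ] [ 0.1443 -0.1993  0.01  ]
corner [ 0.3876 -0.1633  0.01  ] [-0.1392 -0.2028  0.01  ]
corner [0.4708 0.2228 0.01  ] [-0.1436  0.1921  0.01  ]
top bar [0.4729 0.0729 0.147 ] [-0.1084  0.0464  0.147 ]
top bar [ 0.4519 -0.0204  0.147 ] [-0.1081 -0.0492  0.147 ]
scene bar [ 0.4498 -0.0176  0.147 ] [-0.1108 -0.0469  0.147 ]
scene bar [0.4707 0.0769 0.147 ] [-0.1114  0.0498  0.147 ]
-1 0 None
-1 10 None
-1 20 None
-1 30 None
-1 40 None
-1 50 None
-1 60 [-18. -21. 141.   5.  31.  81.]
-1 70 [-18. -16. 135.   3.  42.  84.]
-1 80 [-17. -10. 129.   1.  52.  85.]
-1 90 [-17.  -4. 123.  -0.  61.  86.]
1 0 [  4.  17. 145. 197.  72. -95.]
1 10 None
1 20 None
1 30 None
1 40 None
1 50 [ -1. -16. 140. -25.  18. 124.]
1 60 [ -2. -14. 136. -11.  30. 109.]
1 70 [ -3. -11. 130.  -5.  41. 103.]
1 80 [ -4.  -6. 125.  -2.  51. 100.]
1 90 [ -5.  -0. 119.  -0.  61.  98.]
```

```bash
cat >> geo.py <<'E'
def tcp(theta,p,off,side=0.047,back=0.004):
    ph=theta+np.arctan2(.05,.21);c=H+0.2159*(-np.cos(ph)*XB+np.sin(ph)*Z)+side*YB
    R=rot(p);return c+off*R[:,1]+back*R[:,2],R
E
python3 - <<'E'
from geo import *
for off in (.08,.06,.045,.03,.02):
  for p in (55,60,65):
    t,R=tcp(0,p,off);q=r.solve_ik(t,R);print(off,p,t.round(3),None if q is None else np.round(q,0))
for th_ in np.arange(0,1.4,.15):
    for p in (60,60+20*th_/1.2):
        t,R=tcp(th_,p,.02);q=r.solve_ik(t,R);print(round(th_,2),p,t.round(3),None if q is None else np.round(q,0))
for pos in ((.40,.05,.30),(.38,.08,.2)):
  for p in (60,75,90):
    q=r.solve_ik(pos,rot(p));print(pos,p,None if q is None else np.round(q,0))
E
```

```text
0.08 55 [0.41  0.088 0.096] None
0.08 60 [0.406 0.089 0.102] [  1. -24. 144. -13.  31. 113.]
0.08 65 [0.402 0.09  0.108] [ -0. -24. 142.  -9.  38. 109.]
0.06 55 [0.426 0.084 0.107] [  1. -23. 144. -18.  26. 117.]
0.06 60 [0.423 0.085 0.112] [ -0. -23. 142. -12.  32. 111.]
0.06 65 [0.42  0.086 0.116] [ -1. -22. 140.  -8.  38. 108.]
0.045 55 [0.438 0.081 0.116] [  0. -22. 142. -17.  26. 116.]
0.045 60 [0.435 0.082 0.119] [ -1. -21. 140. -11.  32. 110.]
0.045 65 [0.433 0.082 0.122] [ -1. -20. 138.  -8.  38. 107.]
0.03 55 [0.45  0.079 0.125] [ -0. -21. 141. -16.  27. 114.]
0.03 60 [0.448 0.079 0.127] [ -1. -20. 138. -11.  33. 109.]
0.03 65 [0.447 0.079 0.129] [ -2. -18. 136.  -8.  38. 106.]
0.02 55 [0.458 0.077 0.13 ] [ -1. -20. 140. -15.  27. 113.]
0.02 60 [0.456 0.077 0.132] [ -1. -19. 137. -10.  33. 109.]
0.02 65 [0.455 0.077 0.133] [ -2. -17. 135.  -7.  39. 106.]
0.0 60 [0.456 0.077 0.132] [ -1. -19. 137. -10.  33. 109.]
0.0 60.0 [0.456 0.077 0.132] [ -1. -19. 137. -10.  33. 109.]
0.15 60 [0.466 0.075 0.162] [ -2. -21. 135.  -9.  37. 107.]
0.15 62.5 [0.465 0.075 0.163] [ -2. -20. 134
[... 588 characters left out ...]
] [ -5.  -7. 107.  -2.  64.  98.]
1.05 60 [0.602 0.044 0.289] [ -5.  -9. 112.  -5.  48. 100.]
1.05 77.5 [0.598 0.045 0.294] [ -6.  -2. 101.  -2.  68.  97.]
1.2 60 [0.632 0.037 0.295] [ -5.  -5. 107.  -5.  48. 100.]
1.2 80.0 [0.629 0.038 0.301] [-6.  3. 95. -1. 72. 97.]
1.35 60 [0.664 0.03  0.297] [ -6.  -1. 103.  -5.  48.  99.]
1.35 82.5 [0.66  0.031 0.304] [-7.  9. 89. -1. 75. 96.]
(0.4, 0.05, 0.3) 60 [ -7. -46. 135.  -3.  62.  96.]
(0.4, 0.05, 0.3) 75 [ -8. -35. 126.  -1.  74.  95.]
(0.4, 0.05, 0.3) 90 [ -9. -25. 119.  -0.  86.  94.]
(0.38, 0.08, 0.2) 60 [ -1. -44. 144.  -7.  51. 105.]
(0.38, 0.08, 0.2) 75 [ -3. -33. 136.  -3.  63. 100.]
(0.38, 0.08, 0.2) 90 [ -5. -22. 128.  -0.  74.  98.]
```

Run:
```python
from geo import *
r.grab(20)
r.move_to((.40,.05,.30),rot(60))
t,R=tcp(0,60,.06); r.move_l(t,R,velocity=.12)
o=r.observe();print(o["t"],o["tool_pos"],t,o["width"],o["ft_force"])
for n in("scene","wrist"):
    im,D=r.read_camera(n);cv2.imwrite(f"pics/{n}1.png",im if n=="wrist" else cv2.resize(im[100:300,180:480],None,fx=2.6,fy=2.6))
```

```text
5.0917 [0.42307014 0.0848732  0.11219282] [0.42266469 0.08490731 0.11154277] 0.00018225254217630357 [ 0.82222477 -0.24792321  0.7681934 ]
```

View pics/scene1.png

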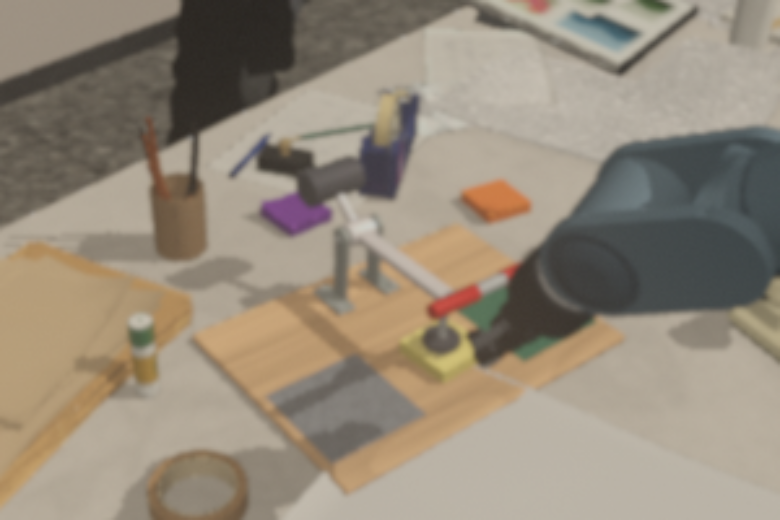

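View pics/wrist1.png

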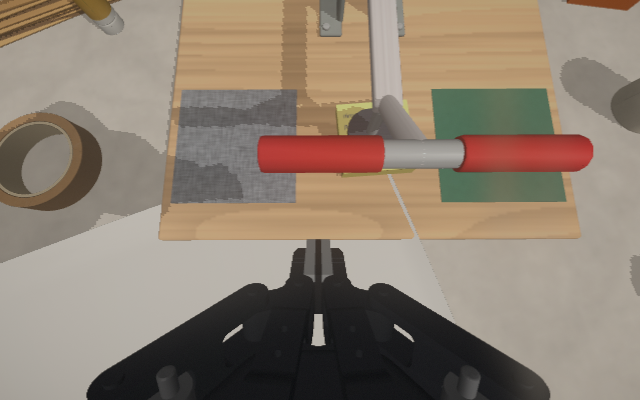

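The wrist view shows the fingertips at (318,245), centred in front of the left sleeve (258–384 px), with the bar square to the gripper. Now I'll lift slowly along the arc.

Run:
```python
from geo import *
for off in (.035,.022,.019):
    t,R=tcp(0,60,off); r.move_l(t,R,velocity=.06); print(off,r.observe()["ft_force"].round(2))
for a in np.arange(.1,.51,.1):
    t,R=tcp(a,60,.018); r.move_l(t,R,velocity=.07)
    o=r.observe();print(round(a,2),round(o["t"],2),o["tool_pos"].round(3),o["ft_force"].round(2))
    if np.linalg.norm(o["ft_force"])>15: break
im,D=r.read_camera("wrist");cv2.imwrite("pics/wrist2.png",im)
im,D=r.read_camera("scene");cv2.imwrite("pics/scene2.png",cv2.resize(im[100:300,180:480],None,fx=2.6,fy=2.6))
```

```text
0.035 [-0.24 -0.08  0.59]
0.022 [ 0.2  -0.11 -0.58]
0.019 [ 0.98 -0.7  -0.19]
0.1 6.84 [0.464 0.076 0.154] [-0.75  0.64 -0.48]
0.2 7.3 [0.473 0.074 0.174] [-0.67  0.43 -1.2 ]
0.3 7.76 [0.482 0.071 0.193] [ 0.17  0.5  -1.27]
0.4 8.22 [0.494 0.069 0.211] [-0.31  1.34 -0.72]
0.5 8.68 [0.507 0.066 0.228] [-1.24  0.9  -0.4 ]
```

View pics/wrist2.png

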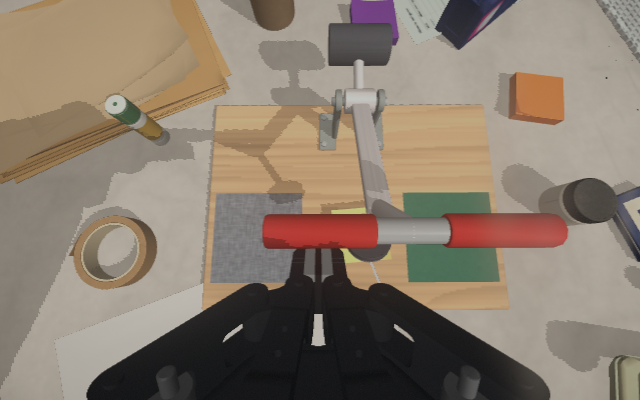

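View pics/scene2.png

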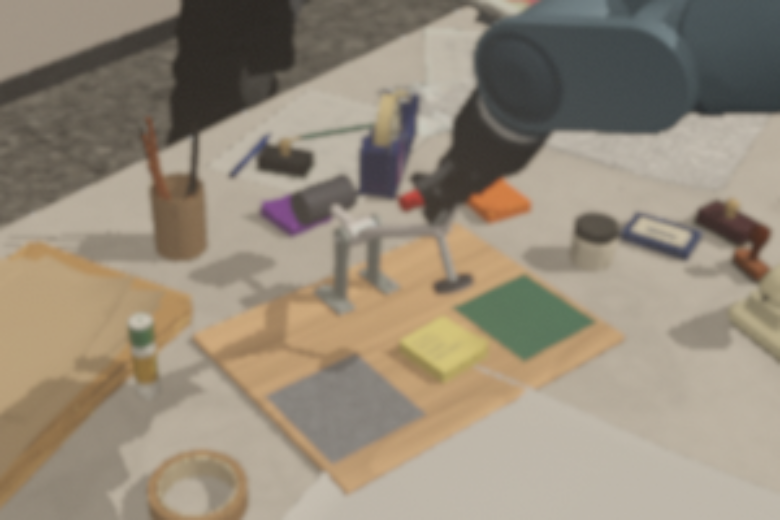

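The arm is rising on the fingers and the block still lies free in place (scene2 ≈ (443,345)). I'll keep pushing past the balance point.

Run:
```python
from geo import *
for a in np.arange(.6,1.16,.1):
    t,R=tcp(a,60,.018); r.move_l(t,R,velocity=.07)
    o=r.observe();print(round(a,2),round(o["t"],2),o["tool_pos"].round(3),o["ft_force"].round(2))
    if np.linalg.norm(o["ft_force"])>15: break
r.wait(1.0)
im,D=r.read_camera("scene");cv2.imwrite("pics/scene3.png",cv2.resize(im[100:300,180:480],None,fx=2.6,fy=2.6))
im,D=r.read_camera("wrist");cv2.imwrite("pics/wrist3.png",im)
```

```text
0.6 9.23 [0.522 0.062 0.243] [ 0.15  0.04 -0.27]
0.7 9.69 [0.538 0.059 0.257] [-0.35  0.27  0.08]
0.8 10.15 [0.556 0.055 0.268] [-0.08 -0.44  0.03]
0.9 10.61 [0.574 0.05  0.278] [-0.29  0.29  0.45]
1.0 11.07 [0.593 0.046 0.286] [-0.29 -0.58  0.42]
1.1 11.53 [0.614 0.041 0.292] [-0.01 -0.14 -0.61]
```

View pics/scene3.png

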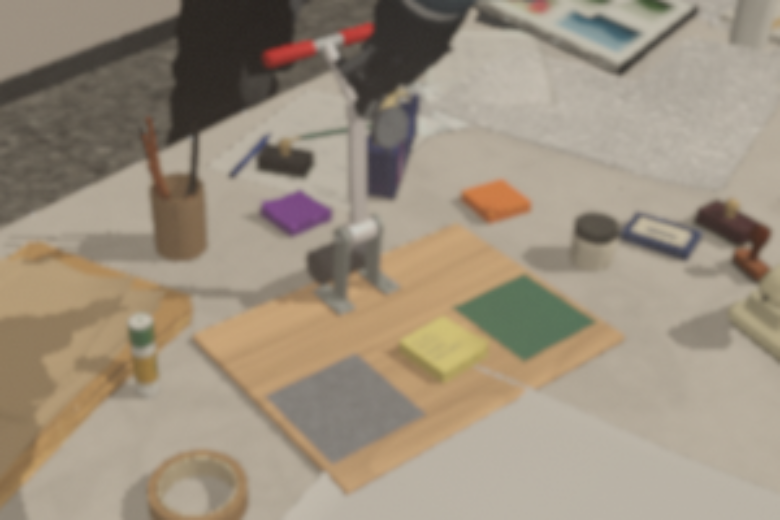

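View pics/wrist3.png

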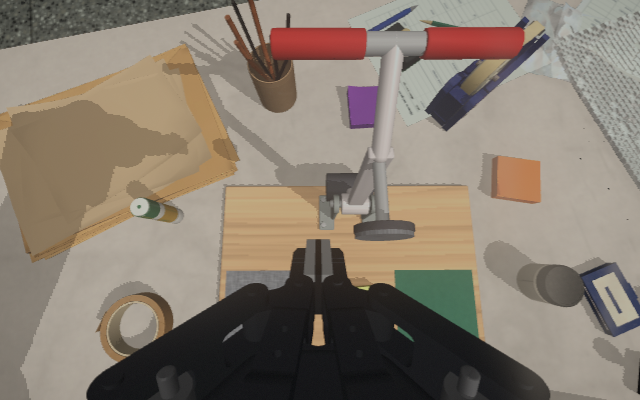

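The arm stands at its upper stop, clear of the fingers (bar at scene3 (320,45)), and the block hasn't moved. I'll retreat, turn the tool down with the camera facing the robot so it stays clear of the raised foot, and re-measure the block.

```bash
cat >> geo.py <<'E'
DN=np.c_[YB,XB,-Z]
E
python3 - <<'E'
from meas import *; from geo import *
p=r.observe()["tool_pos"]
r.move_l(p-0.15*XB+0.02*Z,velocity=.2)
r.move_to(b2w(-.0465,.10,.16),DN)
o=r.observe();print(o["t"],o["tool_pos"],np.round(o["joint_pos"]))
for n in("scene","top","wrist"):
    im,D=r.read_camera(n);cv2.imwrite(f"pics/{n}4.png",im);np.save(f"{n}4.npy",D);c=P(n)
    m=masks(im)["yellow"]
    if n=="top": m[:200]=0;m[262:]=0;m[:,:300]=0;m[:,380:]=0
    if n=="scene": m[:205]=0;m[260:]=0;m[:,:320]=0;m[:,400:]=0
    nn,l,s,ce=cv2.connectedComponentsWithStats(m);
    if nn<2: continue
    i=1+s[1:,4].argmax();v,u=np.where(l==i);print(n,s[i])
    W=np.array([pix2w(c,a,b,z=.027)[:2] for a,b in zip(u,v)],np.float32)
    rc=cv2.minAreaRect(W*1000);print(rc,w2b([*(np.array(rc[0])/1000),0]).round(4))
E
```

```text
16.1917 [0.54518099 0.11142186 0.16013648] [ -0.   7. 107.   0.  67. -77.]
scene [334 232  33  15 128]
((500.1703186035156, 35.280120849609375), (91.40451049804688, 59.17036819458008), 41.75708770751953) [-0.0734  0.0158  0.    ]
top [323 219  24  24 465]
((521.66162109375, 6.859272003173828), (70.97647094726562, 71.77865600585938), 82.3431167602539) [-0.0462 -0.0072  0.    ]
wrist [168 150  86  65 381]
((502.1531677246094, 25.125682830810547), (96.4879150390625, 51.869483947753906), 40.845279693603516) [-0.0692  0.0063  0.    ]
```

View pics/wrist4.png

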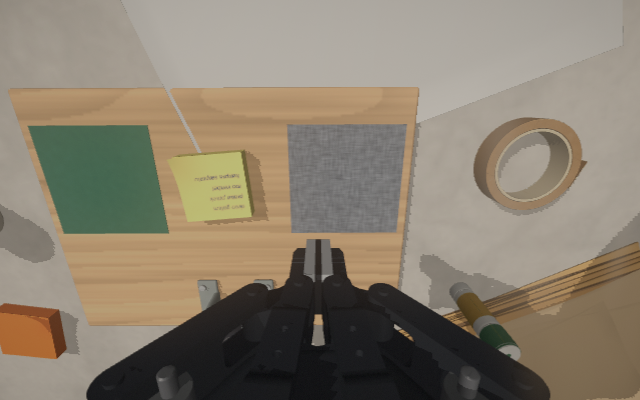

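View pics/top4.png

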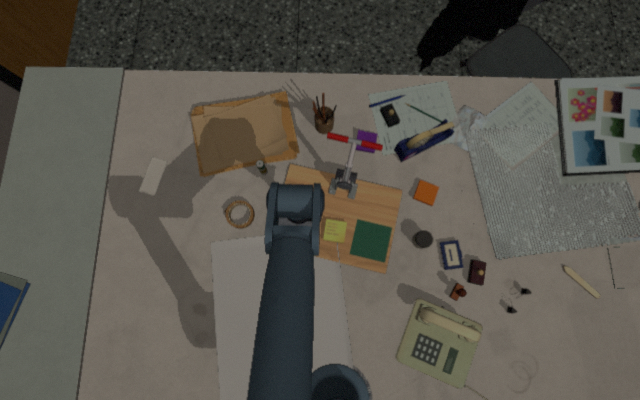

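The top view puts the block at board (−46, −7) mm, about 5° turned, with an unobstructed lane to the green square. I'll descend beside it and push along −y of the board.

```bash
cat > look.py <<'E'
from meas import *; from geo import *
def look(tag):
    im,D=r.read_camera("top");cv2.imwrite(f"pics/top{tag}.png",cv2.resize(im[180:290,250:420],None,fx=4,fy=4,interpolation=cv2.INTER_CUBIC));c=P("top")
    m=masks(im)["yellow"];m[:200]=0;m[275:]=0;m[:,:300]=0;m[:,:300]=0;m[:,400:]=0
    nn,l,s,ce=cv2.connectedComponentsWithStats(m)
    if nn>1:
        i=1+s[1:,4].argmax();v,u=np.where(l==i)
        W=np.array([pix2w(c,a,b,z=.027)[:2] for a,b in zip(u,v)],np.float32)
        rc=cv2.minAreaRect(W*1000);print("block",s[i],np.round(rc[1]),round(rc[2],1),w2b([*(np.array(rc[0])/1000),0]).round(4))
    im,D=r.read_camera("wrist");cv2.imwrite(f"pics/wrist{tag}.png",im)
E
python3 - <<'E'
from look import *
r.move_l(b2w(-.0465,.075,.06),DN,velocity=.15)
r.move_l(b2w(-.0465,.075,.023),DN,velocity=.05)
o=r.observe();print(o["t"],w2b(o["tool_pos"]),o["ft_force"].round(2))
for y in (.05,.02,0,-.03):
    r.move_l(b2w(-.0465,y,.023),DN,velocity=.06)
    o=r.observe();print(round(o["t"],2),w2b(o["tool_pos"]).round(4),o["ft_force"].round(2))
look(5)
E
```

```text
18.0667 [-0.04621606  0.07502762  0.02321479] [ 0.35 -0.15  0.13]
18.63 [-0.0464  0.0496  0.0231] [-0.19  0.49 -1.18]
19.28 [-0.0465  0.0198  0.023 ] [ 0.33 -0.24  0.34]
19.77 [-0.0465 -0.0003  0.023 ] [-0.2  -0.55  0.08]
20.42 [-0.0465 -0.0302  0.023 ] [-0.36  0.49 -0.19]
```

View pics/wrist5.png

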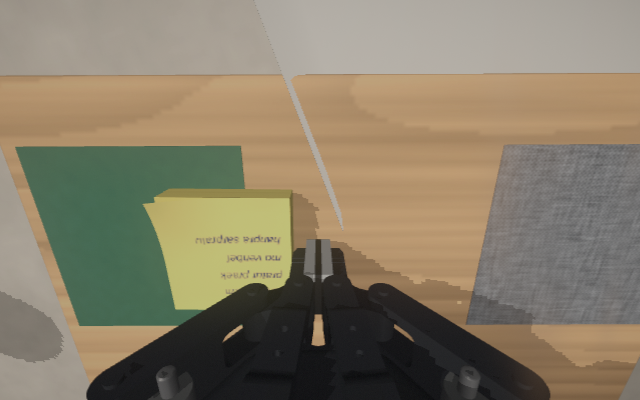

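View pics/top5.png

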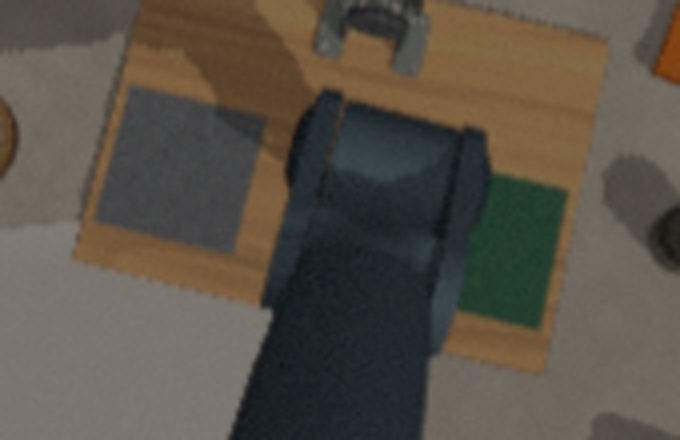

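The block slides squarely ahead of the fingers; its near edge is at about (292,230) in the wrist view. Next I'll measure it there and finish the push.

Run:
```python
from look import *
c=P("wrist")
for uv,z in (((292,230),.026),((292,198),.026),((156,203),.028),((176,308),.026),((293,190),.010),((242,147),.01),((16,148),.01),((79,325),.01)):
    print(uv,w2b(pix2w(c,*uv,z=z)).round(4))
```

```text
(292, 230) [-0.0676 -0.0447  0.026 ]
(292, 198) [-0.0853 -0.0441  0.026 ]
(156, 203) [-0.0834 -0.1116  0.028 ]
(176, 308) [-0.0176 -0.1137  0.026 ]
(293, 190) [-0.0844 -0.045   0.01  ]
(242, 147) [-0.1083 -0.0713  0.01  ]
(16, 148) [-0.1078 -0.191   0.01  ]
(79, 325) [ 0.0103 -0.1911  0.01  ]
```

Run:
```python
from look import *
for y in (-.055,-.083):
    r.move_l(b2w(-.0475,y,.023),DN,velocity=.05)
    o=r.observe();print(round(o["t"],2),w2b(o["tool_pos"]).round(4),o["ft_force"].round(2))
r.move_l(b2w(-.0475,-.04,.023),DN,velocity=.08)
r.move_l(b2w(-.0475,.06,.16),DN,velocity=.2)
r.move_to(b2w(-.07,.15,.25),DN)
r.wait(.3);look(6);print(r.observe()["t"],r.observe()["ft_force"])
im,D=r.read_camera("scene");cv2.imwrite("pics/scene6.png",cv2.resize(im[100:300,180:480],None,fx=2.6,fy=2.6))
```

```text
21.17 [-0.0475 -0.0552  0.023 ] [ 0.84 -0.04 -0.23]
21.88 [-0.0475 -0.0831  0.023 ] [-0.58 -0.76 -0.37]
block [359 229  25  25 456] [70. 71.] 77.9 [-0.0499 -0.1317  0.    ]
24.55 [0.32039671 0.51386471 0.17053318]
```

View pics/top6.png

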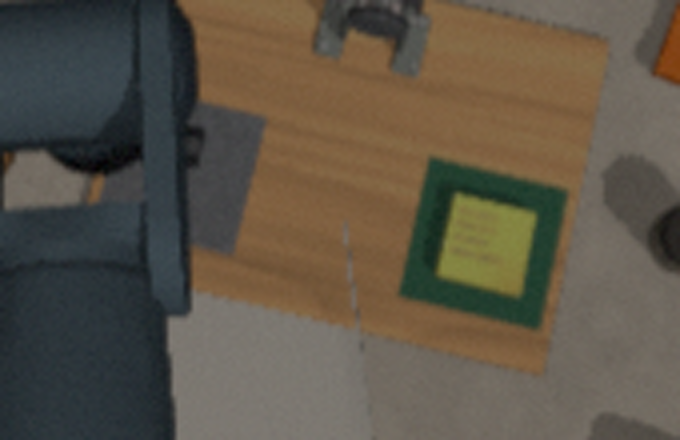

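View pics/scene6.png

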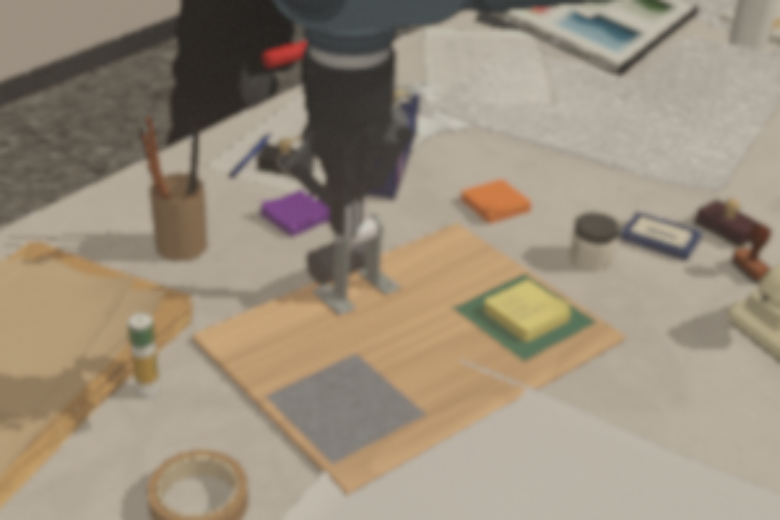

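View pics/wrist6.png

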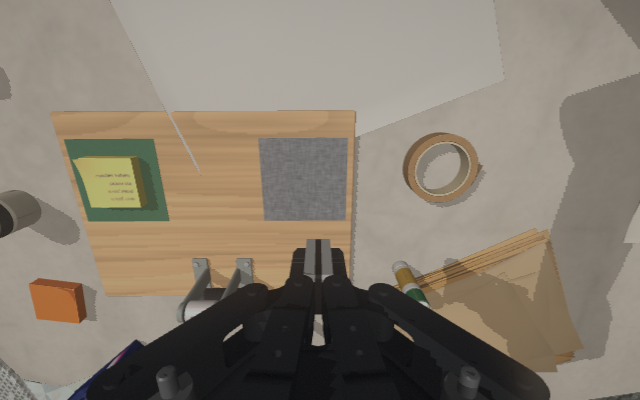

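The top view shows the block fully inside the green square (crop (485,245)), measured within 3 mm of its centre. The bar is still up at scene6 (285,52), the bystanders are unmoved and the gripper is clear, so I'm handing in.

```bash
python3 -c "
from cell import r
r.hand_in();print(r.observe()['t'])"
```

```text
the job is handed in; nothing more can be done
the job is handed in; nothing more can be done
```

The press arm stands raised by itself and the yellow note block lies fully on the green square; I handed the job in at about 24.6 s of the 54 s allowed.

- **Arm:** I pushed it up with the closed fingertips under the left red sleeve, along its arc. After I passed the balance point it swung on to its upper stop by itself. Wrist force readings stayed within about 2 N, which is noise level.
- **Block:** I pushed it along the board with the fingertips. The top camera put its middle at (−50, −132) mm on the board against the square's (−47, −130) mm, about 3 mm off and squared up with the board.
- **Last checks:** The last pictures showed the bar still up, the glue stick, jar and tape roll visibly where they stood, and the gripper clear of everything.
- **Not measured or disagreeing:** I judged the raised arm from the pictures and did not measure its angle. Partly hidden views of the block in the scene and wrist cameras gave poor automatic fits before the push, so I used the top camera and hand-read wrist-camera pixels instead.

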